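# Slide the cover plate over the cradle lip and turn it over

### The arm

A 6-joint arm with a two-finger parallel gripper is mounted at the origin on a cart in front of the work surface, level with it; the furniture and walls round the work are solid. World frame = base frame: x ahead of the robot, y to its left, z up, the work surface at z = 0. Lengths are in mm, angles in rad, forces in N, time in s.
With the tool pointing down it reaches from about 400 to 925 mm from the base axis. Payload 3.4 kg.
Tool frame: the origin (TCP) lies midway between the tips of the shut fingers; the grasp point (between the pads) lies 19 mm behind it; z points along the fingers, y is the line along which they close (so a half turn about z gives the same grasp; the last joint's range is limited). The gripper opens to 85 mm and grips with 20 to 120 N. Pads are 22 mm wide; open, the fingers measure 114 mm over their backs; the gripper's body (76 mm by 85 mm) begins 54 mm behind the grasp point. The pads swing forward as they close: fully open they stand 13 mm farther back than shut.
Start: joints at [-1.294, 0.307, 1.506, -0, 1.328, -0.073], TCP at [197.575, -539.996, 231.305] pointing down, gripper open.
Joint ranges: [-3.12, 3.12], [-1.05, 2.28], [0.14, 2.33], [-1.42, 4.57], [0.1, 2.73], [-2.68, 2.68]. Speed limits (rad/s): [2.57, 2.57, 3.14, 3.14, 3.14, 3.14].

### API

Orientations are given as a rotation vector (axis times angle).
In Python, from bench import monitor, imaging, workorder gives the robot as it stands.
- The arm moves only by the shell command python3 -m creep 'ROWS' [FORCE]. ROWS is a JSON object of lists of equal length, an entry for each row: "slide": the shift along the tool's x, y, z in m, a list of three; "rot": the turn, a rotation vector about the tool's x, y, z in degrees, a list of three; "fingers": the opening, from -1 (shut) to 1 (fully open). In form: {"slide": [[dx, dy, dz], ...], "rot": [[ax, ay, az], ...], "fingers": [fingers, ...]}. A call has 1 to 10 rows; each row shifts and turns the commanded pose from where the row before left it, along the tool's axes as they then stand; what a row does not reach is not made up. A row lasts 1/12 s, in which the tool goes at most 41.7 mm and 7.16 degrees, less where a joint would pass 70% of its speed; a pose out of reach is approached as far as the arm can. A call with a gripper value outside its range is refused whole. The fingers move at their own pace and stop on an object; FORCE is the grip in N (left out, the last holds). Time passes only in rows, so rows that do not move let the fingers close. It gives the time, the measured TCP pose, the force, the opening and the grip force at its end, in the units of the state.
- monitor.get_state(): the state, without advancing time (a new reading comes with each control period).
- imaging.snapshot(name): name is "scene" or "top" or "wrist"; returns the picture (420x560x3 uint8, red, green, blue); there is no depth.
- imaging.camera_info(name): a dict with "fx", "fy", "cx", "cy" (pixels), "k1" (the pictures are not rectified: a ray, as slopes to the right and down, at radius r is drawn at 1 + k1 r^2 times it, then the intrinsics apply), "R" (3x3) and "t" (3): a world point X has camera coordinates R X + t. Camera axes: x right, y down, z forward; pixel columns grow to the right and rows downward; lengths in mm; the calibration is good to about 2 mm. A picture is of the moment at which its call begins: read the wrist's pose just before it. camera_info takes no time and is no camera call; for the wrist camera it gives the pose at the moment of the call.
- workorder.job_done(): hands the job in; it is judged then, once.
The state is a dict: "time_s": time; "joint_pos": joint angles; "qvel": joint speeds; "tau": joint torques, N m; "tool_pos": TCP position; "tcp_rot": TCP orientation; "ft_force": force on the tool from outside, world axes, zero at the start; "wrist_torque": the same for the moment, N m; "opening": opening from 0.0 (shut) to 1.0 (fully open); "grip_force": force on a finger pad.
Only numpy, scipy, OpenCV 4.12 (cv2) and the standard library are available. Lean on these libraries where they do the work, as an engineer would, in place of code of your own. Each camera call takes 0.05 s, during which the arm holds its last target. There are 200 camera calls.

### The job

The cover plate lies white side up in the raised cradle, too wide to grasp and flush with its fences: slide it part of the way out over the cradle's open lip, take it by the overhanging edge, and turn it over. Lower it onto the black mat, still in hand until it touches, and leave it lying flat there with the blue gasket side up, in the middle of the mat and roughly square with it. Do not let it fall on the bench, and leave the things around alone.

Things in the scene. Friction and masses are not known exactly. Their poses are not given: they have to be found in the camera images.
- plate: flat cover plate, 130 (its x) x 110 (its y) x 8 mm (its z), 0.11 to 0.23 kg; origin at its centre; +z out of the white face (grey disc in the middle), -z out of the blue face (flat black gasket line). It starts white side up in the cradle, y axes parallel, centre at the cradle's x = 0, y = 0 to 2 mm, top 78 mm above the bench. A fingertip pressed on it with 10 to 20 N drags it along
- cradle: fixed dark grey block 160 (its x) x 132 (its y) mm; origin at the centre of its underside. Grey floor 70 mm high; aluminium fences rise 8 mm above it, flush with the plate: 12 mm wide at the -x and +x ends (136 mm apart inside), 10 mm wide along the +y side (inner face at y = +56 mm). The -y side is open; below that lip the face drops straight down
- cradle_lip (a point): middle of the open lip: the floor's edge at the cradle's y = -66 mm, 70 mm above the bench; the plate leaves the cradle over it towards the cradle's -y
- mat: flat black rubber-topped mat (a thin board on small feet) with a thin yellow border line, 260 (its x) x 230 (its y) mm, fixed on the bench to the right of the cradle; top face level, 10 mm above the bench; origin at the centre of its underside, z up
- turned_cup: bystander: turned steel cup with a red band, 60 mm across, 52 mm high, loose; origin at the centre of its underside
- stepper: bystander: loose stepper motor on its side, 67 x 42 x 42 mm; origin at the centre of its underside
- fuses: bystander: small white carton, 55 x 85 x 32 mm, loose; origin at the centre of its underside
Not all that is in view belongs to the job. There is more than one size of the plate; the job needs the larger.

How it is judged (in metres and radians):
On the way, in this order (a step that is already met when the one before it is completed fails the run):
1. the plate has been slid out at least 20 mm over the lip and still lies flat on the cradle (y of plate in the frame of cradle_lip between -0.01 and 0.035 m and angle between plate's own z axis and vertical below 0.12 rad and contact force between plate and cradle above 0.1 N), for 0.1 s.
2. the plate is held in the gripper clear of the cradle (contact force between the fingers and plate above 1 N and contact force between plate and cradle below 0.05 N and contact force between plate and mat below 0.05 N and height (world z) of plate above 0.06 m), for 0.1 s.
3. the plate touches the mat while the fingers still hold it (contact force between the fingers and plate above 0.3 N and contact force between plate and mat above 0.2 N), for 0.1 s.
At the end, for the whole second after the job is handed in: The plate lies at rest, released and flat (within 0.1 rad) on the mat, blue gasket side up, its centre within 40 mm of the mat's centre and its long side within 0.3 rad of the mat's long side (angle between plate's own z axis and vertical above 3.04 rad and height (world z) of plate below 0.019 m and horizontal distance between plate and mat below 0.04 m and angle between the x axis of plate and the x axis of mat, either way round below 0.3 rad and linear speed of plate below 0.01 m/s and contact force between the fingers and plate below 0.05 N); the robot touches nothing.
It fails at once if the plate falls onto the bench beside the mat (height (world z) of plate below 0.06 m and horizontal distance between plate and mat above 0.18 m).
It fails at once if a bystander is pushed more than 20 mm (distance of any of turned_cup, stepper, fuses from where it was at the start of the episode above 0.02 m).
It also fails if it takes over 64 s, if anything falls off the work surface, if the arm or the gripper's body presses on something with over 40 N, if the wrist force passes 120 N, or if a joint passes its speed limit or range.

## Working session

There is one attempt and no reset: what is moved stays moved. The work goes in short steps, Python scripts to look and compute and a shell command to move; the robot and the scene stay as the last step left them, time stands still between calls to the robot, and variables do not carry over. Pictures are saved under pics/ and viewed, at most 10 in all, crops included, and the job is handed in when it is done.

```bash
ls; mkdir -p pics; python3 - <<'E'
from bench import monitor, imaging
import cv2
s=monitor.get_state(); print(s)
for n in ("scene","top"):
    i=imaging.snapshot(n); cv2.imwrite(f"pics/{n}0.png",i[:,:,::-1]); print(n,imaging.camera_info(n))
print(imaging.camera_info("wrist"))
E
```

```text
pics
{'time_s': 0.0, 'joint_pos': array([-1.29346058e+00,  3.07559143e-01,  1.50769521e+00, -4.85065378e-06,
        1.32841610e+00, -7.35347331e-02]), 'qvel': array([ 0.00108087, -0.0004686 , -0.00040626, -0.0004111 , -0.0008629 ,
       -0.00028707]), 'tau': array([-1.01145026e-03, -4.57563686e+01, -2.51921493e+01, -5.45762305e-04,
        1.33794514e-02, -2.47162649e-05]), 'tool_pos': array([ 197.39590429, -539.29131978,  230.38076399]), 'tcp_rot': array([-3.09133614e+00, -5.47964369e-01,  3.39140298e-04]), 'ft_force': array([-0.97576479,  0.11010398, -0.68393763]), 'wrist_torque': array([-0.00321252,  0.03699359,  0.05603148]), 'grip_force': 0.0, 'opening': 1.0008340845585544}
scene {'fx': 399.3842845485794, 'fy': 399.3842845485794, 'cx': 284.1250456921405, 'cy': 208.81773755867414, 'k1': -0.09297586791663963, 'R': array([[ 0.97342867,  0.22876245,  0.01021564],
       [ 0.20573411, -0.85410748, -0.4776755 ],
       [-0.10054897,  0.46708473, -0.87847696]]), 't': array([-605.4941819 ,   10.27433032, 1234.38780689])}
top {'fx': 437.01147210913126, 'fy': 437.01147210913126, 'cx': 275.74378896989214, 'cy': 201.4114879069693, 'k1': 0.02355591472879233, 'R': array([[-0.02485882, -0.99946251, -0.0213711 ],
       [-0.98939236,  0.02765773, -0.1426107 ],
       [ 0.14312512,  0.01759927, -0.98954811]]), 't': array([ 133.26547673,  603.21460372, 1211.65041648])}
{'fx': 347.67758116355225, 'fy': 347.67758116355225, 'cx': 281.9981202308628, 'cy': 206.17951762663273, 'k1': -0.09153669973272667, 'R': array([[ 0.34339471, -0.93918948, -0.00178491],
       [-0.90505879, -0.33142205,  0.26651079],
       [-0.25089569, -0.08990295, -0.96383028]]), 't': array([-573.64502413,  -33.82257077,  378.39476759])}
```

View pics/top0.png

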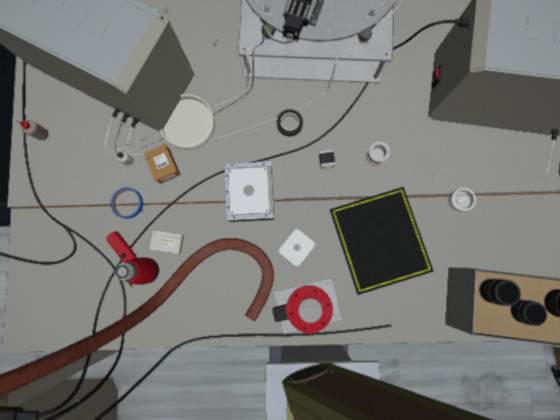

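View pics/scene0.png

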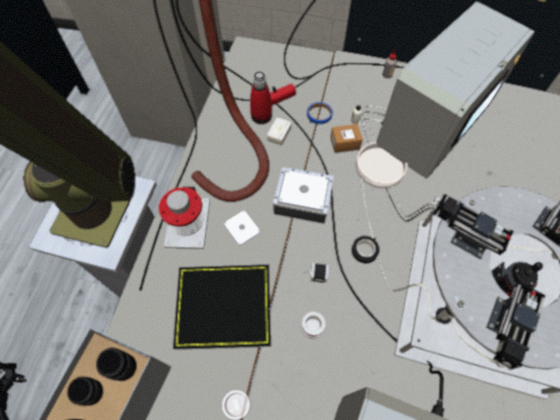

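The top view shows these things:
- **Cradle with the large plate:** about (249,190), 58 px long.
- **Small decoy plate:** (297,247).
- **Mat:** (380,240).
- **Stepper:** possibly (327,158).
- **Cup:** possibly (378,153) or (463,200).
- **Fuses:** (167,242).

The large plate in the cradle fits the description, since its 130 mm side comes to about 47 px. The one at (297,247) is too small. I'll confirm with an enlarged crop.

```bash
python3 - <<'E'
import cv2,numpy as np
a=cv2.imread("pics/top0.png")[145:275,215:445]; b=cv2.imread("pics/scene0.png")[155:255,160:345]
A=cv2.resize(a,(600,339),interpolation=cv2.INTER_CUBIC);B=cv2.resize(b,(460,249),interpolation=cv2.INTER_CUBIC)
o=np.zeros((590,600,3),np.uint8);o[:339]=A;o[340:589,:460]=B
cv2.imwrite("pics/crop1.png",o)
E
```

```text
(no output)
```

View pics/crop1.png

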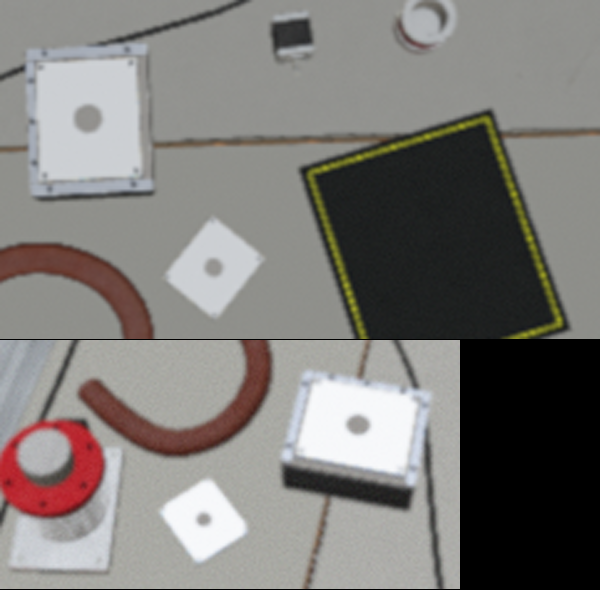

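The crop confirms the layout. The plate with the grey disc is in the cradle at top px (249,190), with fences on the left, top and bottom. The open lip faces right, towards world -y and the mat. The red-banded cup is at (378,153), the stepper at (327,158) and the small decoy plate at (297,247). Next I'll measure positions.

```bash
cat > h.py <<'E'
import numpy as np, cv2
from bench import monitor, imaging
from scipy.spatial.transform import Rotation as Ro
def ray(c,p,z):
    K=np.array([[c['fx'],0,c['cx']],[0,c['fy'],c['cy']],[0,0,1]])
    u=cv2.undistortPoints(np.float64(p).reshape(-1,1,2),K,np.array([c['k1'],0,0,0])).reshape(-1,2)
    R,t=np.array(c['R']),np.array(c['t'])
    d=np.c_[u,np.ones(len(u))]@R; o=-R.T@t
    return o+d*((z-o[2])/d[:,2])[:,None]
def proj(c,X):
    K=np.array([[c['fx'],0,c['cx']],[0,c['fy'],c['cy']],[0,0,1]])
    return cv2.projectPoints(np.float64(X).reshape(-1,1,3),cv2.Rodrigues(np.array(c['R']))[0],np.array(c['t']),K,np.array([c['k1'],0,0,0]))[0].reshape(-1,2)
def rect(P):
    (c,s,a)=cv2.minAreaRect(np.float32(P[:,:2])); return np.round(c,1),np.round(s,1),round(a,2)
def big(m,roi):
    z=np.zeros_like(m); x0,y0,x1,y1=roi; z[y0:y1,x0:x1]=m[y0:y1,x0:x1]
    cs=cv2.findContours(z,cv2.RETR_EXTERNAL,cv2.CHAIN_APPROX_NONE)[0]
    return max(cs,key=cv2.contourArea).reshape(-1,2)
E
python3 - <<'E'
from h import *
rois={'top':dict(c=(215,155,282,228),mat=(320,180,440,300),disc=(238,178,260,202),cup=(362,138,395,170),st=(315,145,340,172),fu=(145,228,188,258),ho=(235,225,285,320)),
'scene':dict(c=(268,160,340,225),mat=(165,255,280,355),disc=(295,180,313,196))}
for n in rois:
    c=imaging.camera_info(n); im=cv2.imread(f"pics/{n}0.png"); hsv=cv2.cvtColor(im,cv2.COLOR_BGR2HSV); r=rois[n]
    m=cv2.inRange(hsv,(22,90,60),(38,255,255)); print(n,'mat',rect(ray(c,big(m,r['mat']),10)))
    for th in (180,190,200,210,220):
        m=cv2.inRange(hsv,(0,0,th),(180,60,255)); P=big(m,r['c']); print(th,'plate',rect(ray(c,P,78)),len(P))
    x0,y0,x1,y1=r['disc']; g=hsv[y0:y1,x0:x1,2]; ys,xs=np.where(g<185); print('disc',len(xs),ray(c,[[xs.mean()+x0,ys.mean()+y0]],78).round(1))
    if n=='top':
        for k,p,z in (('cup',(378,153),50),('step',(327,158),42),('fuse',(167,242),32),('hose bend',(266,265),20),('hosetip',(252,315),20),('small',(297,247),5),('red',(310,308),80)):
            print(k,ray(c,[p],z).round(0))
        for x in range(222,280,2): print(im[190,x].tolist(),end='')
E
```

```text
top mat (array([ 491.7, -183.3]), array([248.6, 220.3]), 15.64)
180 plate (array([635.6, 197.1]), array([128.8, 116.8]), 1.56) 211
190 plate (array([635.5, 194.7]), array([128. , 110.8]), 1.42) 163
200 plate (array([636.3, 193.5]), array([126. , 107.6]), 1.56) 156
210 plate (array([635.5, 193.3]), array([122.1, 101.7]), 1.57) 150Traceback (most recent call last):
  File "<stdin>", line 8, in <module>
  File "h.py", line 18, in big
    return max(cs,key=cv2.contourArea).reshape(-1,2)
           ~~~^^^^^^^^^^^^^^^^^^^^^^^^
ValueError: max() iterable argument is empty
```

```bash
python3 - <<'E'
from h import *
rois={'top':dict(c=(215,155,282,228),mat=(320,180,440,300),disc=(240,181,258,199)),
'scene':dict(c=(268,160,340,225),mat=(165,255,280,355),disc=(296,181,313,196))}
for n in rois:
    c=imaging.camera_info(n); im=cv2.imread(f"pics/{n}0.png"); hsv=cv2.cvtColor(im,cv2.COLOR_BGR2HSV); r=rois[n]
    m=cv2.inRange(hsv,(22,90,60),(38,255,255)); print(n,'mat',rect(ray(c,big(m,r['mat']),10)))
    for th in (190,200,210,225,235):
      try:
        m=cv2.inRange(hsv,(0,0,th),(180,60,255)); P=big(m,r['c']); print(th,'plate',rect(ray(c,P,78)),len(P))
      except ValueError: pass
    x0,y0,x1,y1=r['disc']; g=hsv[y0:y1,x0:x1,2]; ys,xs=np.where(g<185); print('disc',len(xs),ray(c,[[xs.mean()+x0,ys.mean()+y0]],78).round(1))
    if n=='top':
        for k,p,z in (('cup',(378,153),50),('step',(327,158),42),('fuse',(167,242),32),('hose bend',(266,265),20),('hosetip',(252,315),20),('small',(297,247),5),('red',(310,308),80)):
            print(k,ray(c,[p],z).round(0)[0,:2])
E
```

```text
top mat (array([ 491.7, -183.3]), array([248.6, 220.3]), 15.64)
190 plate (array([635.5, 194.7]), array([128. , 110.8]), 1.42) 163
200 plate (array([636.3, 193.5]), array([126. , 107.6]), 1.56) 156
210 plate (array([635.5, 193.3]), array([122.1, 101.7]), 1.57) 150
disc 99 [[636.2 193.5  78. ]]
cup [ 739. -182.]
step [730. -35.]
fuse [499. 433.]
hose bend [426. 150.]
hosetip [288. 193.]
small [476.  59.]
red [309.  32.]
scene mat (array([ 490.2, -183.9]), array([250.8, 219.6]), 15.63)
190 plate (array([635.6, 192.2]), array([161.9, 131.6]), 1.67) 205
200 plate (array([635.6, 191.6]), array([158.7, 131.3]), 1.98) 199
210 plate (array([635.8, 196. ]), array([155.4, 120.7]), 1.53) 215
225 plate (array([635.6, 195.2]), array([129.6, 117.4]), 1.38) 138
235 plate (array([635.7, 192. ]), array([126.8, 108.6]), 1.38) 135
disc 46 [[635.5 192.   78. ]]
```

```bash
cat > ik.py <<'E'
from h import *
# orientation only: R = Rz(q1)Ry(P)Rz(q4)Ry(q5)Rz(q6+pi/2)
def wr(R,q1,P):
    M=(Ro.from_euler('ZY',[q1,P]).inv()*R); return M.as_euler('ZYZ')
def tool(az,down,roll):  # tool z at azimuth az, 'down' below horizontal; roll=0: tool y down-ish
    a,d=np.radians([az,down]); z=np.array([np.cos(a)*np.cos(d),np.sin(a)*np.cos(d),-np.sin(d)])
    x=np.array([np.sin(a),-np.cos(a),0]); y=np.cross(z,x)
    return Ro.from_matrix(np.c_[x,y,z])*Ro.from_euler('z',roll,degrees=True)
E
python3 - <<'E'
from ik import *
s=monitor.get_state(); q=s['joint_pos']
print((Ro.from_euler('ZYZYZ',[q[0],q[1]+q[2],q[3],q[4],q[5]+np.pi/2]).inv()*Ro.from_rotvec(s['tcp_rot'])).magnitude())
def show(n,R,q1,P):
    a=wr(R,q1,P); a[2]-=np.pi/2; a=(a+np.pi)%(2*np.pi)-np.pi; print(n,P,a.round(2), 'lim -1.42..4.57, .1..2.73, +-2.68')
for P in (1.7,2.1):
    show('press',tool(91.5,90,0),.25,P)
    for r in (0,180): show(f'pick{r}',tool(91.5,0,r),-.2,P)
    for r in (0,180): 
        for d in (25,45): show(f'place{r},{d}',tool(105.6,d,r),-.7,P)
E
```

```text
Traceback (most recent call last):
  File "scipy/spatial/transform/_rotation.pyx", line 1413, in scipy.spatial.transform._rotation.Rotation.from_euler
ValueError: Expected axis specification to be a non-empty string of upto 3 characters, got ZYZYZ
```

```bash
python3 - <<'E'
from ik import *
s=monitor.get_state(); q=s['joint_pos']
print((((Ro.from_euler('ZY',[q[0],q[1]+q[2]])*Ro.from_euler('ZYZ',[q[3],q[4],q[5]+np.pi/2])).inv()*Ro.from_rotvec(s['tcp_rot']))).magnitude())
def show(n,R,q1,P):
    a=wr(R,q1,P); a[2]-=np.pi/2; a=(a+np.pi)%(2*np.pi)-np.pi; print(n,P,a.round(2))
for P in (1.7,2.1):
    show('press',tool(91.5,90,0),.25,P)
    for r in (0,180): show(f'pick{r}',tool(91.5,0,r),-.2,P)
    for r in (0,180): 
        for d in (25,45): show(f'place{r},{d}',tool(105.6,d,r),-.7,P)
E
```

```text
4.506226961296016e-16
press 1.7 [0.   1.44 1.79]
pick0 1.7 [1.54 1.8  1.44]
pick180 1.7 [ 1.54  1.8  -1.7 ]
place0,25 1.7 [0.78 2.33 0.88]
place0,45 1.7 [0.47 2.08 0.69]
place180,25 1.7 [ 0.78  2.33 -2.26]
place180,45 1.7 [ 0.47  2.08 -2.45]
press 2.1 [0.   1.04 1.79]
pick0 2.1 [1.46 1.77 1.03]
pick180 2.1 [ 1.46  1.77 -2.11]
place0,25 2.1 [0.6  2.02 0.57]
place0,45 2.1 [0.41 1.72 0.51]
place180,25 2.1 [ 0.6   2.02 -2.57]
place180,45 2.1 [ 0.41  1.72 -2.63]
```

```bash
python3 -m creep '{"slide":[[0,0,0],[0,0,0],[0,0,0],[0,0,0],[0,0,0],[0,0,0],[0,0,0],[0,0,0],[0,0,0],[0,0,0]],"rot":[[0,0,-7],[0,0,-7],[0,0,-7],[0,0,-7],[0,0,-7],[0,0,-7],[0,0,-7],[0,0,-7],[0,0,-7],[0,0,-7]],"fingers":[-1,-1,-1,-1,-1,-1,-1,-1,-1,-1]}' 40
python3 -m creep '{"slide":[[0,0,0],[0,0,0],[0,0,0],[0.021,0.026,0],[0.021,0.026,0],[0.021,0.026,0],[0.021,0.026,0],[0.021,0.026,0],[0.021,0.026,0],[0.021,0.026,0]],"rot":[[0,0,-7],[0,0,-7],[0,0,-6],[0,0,0],[0,0,0],[0,0,0],[0,0,0],[0,0,0],[0,0,0],[0,0,0]],"fingers":[-1,-1,-1,-1,-1,-1,-1,-1,-1,-1]}'
python3 -m creep '{"slide":[[0.021,0.026,0],[0.021,0.026,0],[0.021,0.026,0],[0.021,0.026,0],[0.021,0.026,0],[0.021,0.026,0],[0.021,0.026,0],[0.021,0.026,0],[0.021,0.026,0],[0.021,0.026,0]],"rot":[[0,0,0],[0,0,0],[0,0,0],[0,0,0],[0,0,0],[0,0,0],[0,0,0],[0,0,0],[0,0,0],[0,0,0]],"fingers":[-1,-1,-1,-1,-1,-1,-1,-1,-1,-1]}'
python3 -c "
from h import *
s=monitor.get_state();print(s['joint_pos'].round(3));print(Ro.from_rotvec(s['tcp_rot']).as_matrix().round(3))"
```

```text
time_s: 0.93
tool_pos: [197.4, -539.6, 230.7]
tcp_rot: [-2.212, -2.229, -0.001]
ft_force: [-0.9, 0.6, 0.4]
opening: -0.001
grip_force: 0.0
time_s: 1.77
tool_pos: [318.2, -337.7, 231.0]
tcp_rot: [-1.8, -2.574, -0.001]
ft_force: [0.8, -0.9, -0.2]
opening: -0.006
grip_force: 0.0
time_s: 2.6
tool_pos: [490.2, -51.1, 231.0]
tcp_rot: [-1.799, -2.575, 0.001]
ft_force: [0.3, -0.7, -0.2]
opening: 0.001
grip_force: 0.0
[-0.19   0.193  1.67  -0.     1.279 -0.541]
[[-0.344  0.939 -0.001]
 [ 0.939  0.344  0.   ]
 [ 0.    -0.001 -1.   ]]
```

```bash
python3 -m creep '{"slide":[[0.0244,0.0284,0],[0.0244,0.0284,0],[0.0244,0.0284,0],[0.0244,0.0284,0],[0.0244,0.0284,0],[0.0244,0.0284,0],[0.0244,0.0284,0],[0.0244,0.0284,0],[0,0,0],[0,0,0]],"rot":[[0,0,0],[0,0,0],[0,0,0],[0,0,0],[0,0,0],[0,0,0],[0,0,0],[0,0,0],[0,0,-6],[0,0,-6]],"fingers":[-1,-1,-1,-1,-1,-1,-1,-1,-1,-1]}'
python3 -m creep '{"slide":[[0,0,0],[0,0,0],[0,0,0],[0,0,0.015],[0,0,0.015],[0,0,0.015],[0,0,0.015],[0,0,0.015],[0,0,0],[0,0,0]],"rot":[[0,0,-7],[0,0,-7],[0,0,-7],[0,0,-7],[0,0,-7],[0,0,-7],[0,0,-7],[0,0,-7],[0,0,-3.4],[0,0,0]],"fingers":[-1,-1,-1,-1,-1,-1,-1,-1,-1,-1]}'
python3 - <<'E'
from h import *
s=monitor.get_state();print(s['joint_pos'].round(3));print(s['tool_pos'],Ro.from_rotvec(s['tcp_rot']).as_matrix().round(3))
c=imaging.camera_info('wrist'); i=imaging.snapshot('wrist'); cv2.imwrite('pics/w1.png',i[:,:,::-1])
print(proj(c,[[636,193,78],s['tool_pos']]).round(0))
E
```

```text
time_s: 3.43
tool_pos: [636.8, 211.1, 229.8]
tcp_rot: [-1.509, -2.754, 0.001]
ft_force: [-0.8, -1.5, 0.4]
opening: -0.003
grip_force: 0.0
time_s: 4.27
tool_pos: [634.9, 208.2, 154.1]
tcp_rot: [0.043, -3.137, 0.002]
ft_force: [0.6, -0.5, 0.3]
opening: -0.001
grip_force: 0.0
[ 0.254  0.496  1.397 -0.     1.253 -1.345]
[634.89247278 208.17674324 154.14774316] [[-1.    -0.028 -0.004]
 [-0.028  1.    -0.001]
 [ 0.004 -0.001 -1.   ]]
[[258. 217.]
 [281. 266.]]
```

View pics/w1.png

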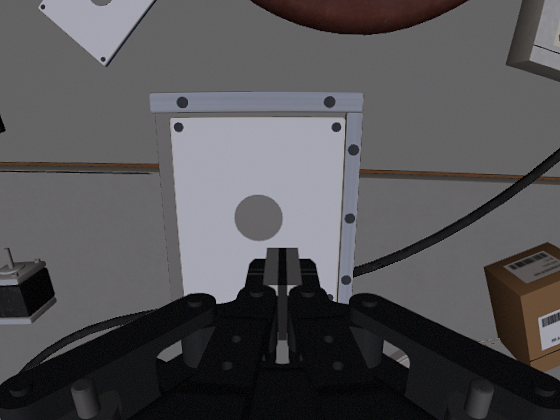

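The wrist view shows the grey disc at (258,217), which matches the measured centre. The open lip is on the left, along the tool's -y. Now I'll descend and press.

```bash
python3 -m creep '{"slide":[[0,0,0.018],[0,0,0.018],[0,0,0.018],[0,0,0.013],[0,0,0.003],[0,0,0.002],[0,0,0]],"rot":[[0,0,0],[0,0,0],[0,0,0],[0,0,0],[0,0,0],[0,0,0],[0,0,0]],"fingers":[-1,-1,-1,-1,-1,-1,-1]}'
python3 -m creep '{"slide":[[0,0,0.001],[0,0,0.001],[0,0,0]],"rot":[[0,0,0],[0,0,0],[0,0,0]],"fingers":[-1,-1,-1]}'
python3 -m creep '{"slide":[[0,0,0.001],[0,0,0]],"rot":[[0,0,0],[0,0,0]],"fingers":[-1,-1]}'
```

```text
time_s: 4.9
tool_pos: [636.7, 208.7, 84.7]
tcp_rot: [-0.04, 3.141, 0.0]
ft_force: [-1.0, -1.5, -0.1]
opening: 0.0
grip_force: 0.0
time_s: 5.15
tool_pos: [636.8, 208.7, 83.2]
tcp_rot: [-0.041, 3.14, 0.001]
ft_force: [-0.7, 0.1, -1.5]
opening: -0.001
grip_force: 0.0
time_s: 5.32
tool_pos: [636.4, 208.6, 81.6]
tcp_rot: [-0.041, 3.141, 0.0]
ft_force: [-0.4, 0.3, 0.7]
opening: 0.004
grip_force: 0.0
```

```bash
python3 -m creep '{"slide":[[0,0,0.001],[0,0,0.001],[0,0,0]],"rot":[[0,0,0],[0,0,0],[0,0,0]],"fingers":[-1,-1,-1]}'
python3 -m creep '{"slide":[[0,0,0.001],[0,0,0]],"rot":[[0,0,0],[0,0,0]],"fingers":[-1,-1]}'
python3 -m creep '{"slide":[[0,0,0.001],[0,0,0]],"rot":[[0,0,0],[0,0,0]],"fingers":[-1,-1]}'
```

```text
time_s: 5.57
tool_pos: [636.1, 208.5, 79.1]
tcp_rot: [0.041, -3.141, 0.0]
ft_force: [0.6, -0.4, 1.0]
opening: 0.002
grip_force: 0.0
time_s: 5.73
tool_pos: [636.3, 208.5, 78.2]
tcp_rot: [0.041, -3.141, 0.0]
ft_force: [0.2, 0.3, -0.2]
opening: -0.001
grip_force: 0.0
time_s: 5.9
tool_pos: [636.3, 208.6, 78.1]
tcp_rot: [-0.041, 3.141, 0.0]
ft_force: [-1.2, -0.6, 4.5]
opening: -0.003
grip_force: 2.2
```

```bash
python3 -m creep '{"slide":[[0,0,0.001],[0,0,0.001],[0,0,0]],"rot":[[0,0,0],[0,0,0],[0,0,0]],"fingers":[-1,-1,-1]}'
python3 -m creep '{"slide":[[0,-0.002,0],[0,-0.002,0],[0,-0.002,0],[0,-0.002,0],[0,0,0]],"rot":[[0,0,0],[0,0,0],[0,0,0],[0,0,0],[0,0,0]],"fingers":[-1,-1,-1,-1,-1]}'
```

```text
time_s: 6.15
tool_pos: [636.4, 208.6, 78.1]
tcp_rot: [-0.041, 3.14, 0.0]
ft_force: [-3.9, -1.8, 14.9]
opening: 0.003
grip_force: 7.1
time_s: 6.57
tool_pos: [638.4, 202.6, 78.0]
tcp_rot: [-0.04, 3.136, 0.006]
ft_force: [-1.0, 3.6, 9.7]
opening: 0.0
grip_force: 5.1
```

```bash
python3 -m creep '{"slide":[[0,-0.002,0.0005],[0,-0.003,0],[0,-0.003,0],[0,-0.003,0],[0,-0.003,0],[0,-0.003,0],[0,0,0]],"rot":[[0,0,0],[0,0,0],[0,0,0],[0,0,0],[0,0,0],[0,0,0],[0,0,0]],"fingers":[-1,-1,-1,-1,-1,-1,-1]}'
python3 - <<'E'
from h import *
c=imaging.camera_info('wrist'); i=imaging.snapshot('wrist'); cv2.imwrite('pics/w2.png',i[:,:,::-1])
cv2.imwrite('pics/t2.png',imaging.snapshot('top')[:,:,::-1])
E
```

```text
time_s: 7.15
tool_pos: [639.8, 185.7, 78.0]
tcp_rot: [-0.04, 3.134, 0.007]
ft_force: [-0.7, 4.0, 10.9]
opening: 0.002
grip_force: 5.7
```

View pics/w2.png

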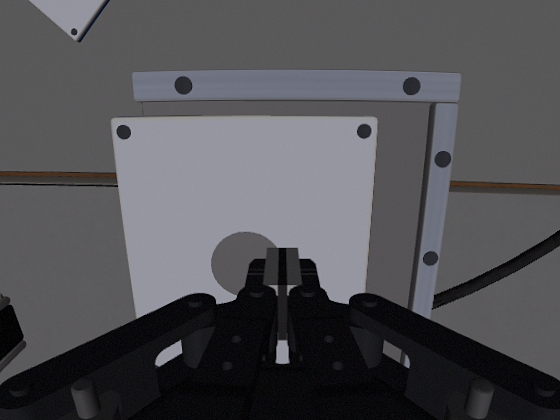

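The plate is sliding out: its left edge at u≈115 is past the cradle end at u≈135. There is slight drift towards +X, so I'll continue with a small correction.

```bash
python3 -m creep '{"slide":[[0.0005,-0.003,0],[0.0005,-0.003,0],[0.0005,-0.003,0],[0.0005,-0.003,0],[0.0005,-0.003,0],[0.0005,-0.003,0],[0,-0.003,0],[0,-0.003,0],[0,0,0]],"rot":[[0,0,0],[0,0,0],[0,0,0],[0,0,0],[0,0,0],[0,0,0],[0,0,0],[0,0,0],[0,0,0]],"fingers":[-1,-1,-1,-1,-1,-1,-1,-1,-1]}'
python3 - <<'E'
from h import *
c=imaging.camera_info('wrist'); i=imaging.snapshot('wrist')[:,:,::-1]; cv2.imwrite('pics/w3.png',i)
hsv=cv2.cvtColor(i,cv2.COLOR_BGR2HSV)
# plate left edge & top edge (z=78) from grey steps
g=cv2.GaussianBlur(i,(3,3),0).mean(2)
for v in (150,180,210):
    r=np.diff(g[v,40:200]); k=np.argsort(-abs(r))[:4]+40; print('row',v,sorted(k),ray(c,[[x,v] for x in sorted(k)],78)[:,:2].round(1).tolist())
for u in (180,240,300):
    r=np.diff(g[60:150,u]); k=np.argsort(-abs(r))[:5]+60; print('col',u,sorted(k),ray(c,[[u,y] for y in sorted(k)],78)[:,:2].round(1).tolist())
E
```

```text
time_s: 8.0
tool_pos: [637.6, 161.5, 78.1]
tcp_rot: [-0.04, 3.134, 0.006]
ft_force: [-0.4, 3.5, 10.8]
opening: -0.001
grip_force: 5.7
row 150 [np.int64(113), np.int64(114), np.int64(115), np.int64(116)] [[587.4, 90.6], [587.4, 91.0], [587.4, 91.4], [587.4, 91.9]]
row 180 [np.int64(117), np.int64(118), np.int64(119), np.int64(120)] [[600.1, 91.1], [600.1, 91.5], [600.0, 92.0], [600.0, 92.4]]
row 210 [np.int64(121), np.int64(122), np.int64(123), np.int64(124)] [[613.3, 91.5], [613.3, 92.0], [613.3, 92.4], [613.3, 92.9]]
col 180 [np.int64(115), np.int64(116), np.int64(117), np.int64(118), np.int64(119)] [[573.0, 119.5], [573.4, 119.5], [573.8, 119.5], [574.2, 119.5], [574.6, 119.5]]
col 240 [np.int64(82), np.int64(83), np.int64(98), np.int64(99), np.int64(116)] [[560.0, 143.6], [560.4, 143.6], [566.1, 143.6], [566.5, 143.6], [573.0, 143.6]]
col 300 [np.int64(76), np.int64(105), np.int64(106), np.int64(115), np.int64(116)] [[557.2, 166.9], [568.2, 167.3], [568.6, 167.3], [572.1, 167.4], [572.5, 167.4]]
```

The plate's outer edge is now at y≈92.5. With the lip at y≈127 that gives about 34 mm of overhang, so the centre is roughly 21 mm inside the lip. Next I'll lift off, back away and turn the tool horizontal.

```bash
python3 -m creep '{"slide":[[0,0,-0.002],[0,0,-0.005],[0,0,-0.015],[0,0,-0.025],[0,0,-0.025],[0,0,-0.025],[0,0,-0.025],[0.006,-0.03,0],[0,-0.03,0],[0,-0.03,0]],"rot":[[0,0,0],[0,0,0],[0,0,0],[0,0,0],[0,0,0],[0,0,0],[0,0,0],[0,0,0],[0,0,0],[0,0,0]],"fingers":[-1,-1,-1,-1,-1,-1,-1,-1,-1,-1]}'
python3 -m creep '{"slide":[[0,-0.03,0],[0,0,0],[0,0,0],[0,0,0],[0,0,0],[0,0,0],[0,0,0],[0,0,0],[0,0,0],[0,0,0]],"rot":[[0,0,0],[-6,0,0],[-6,0,0],[-6,0,0],[-6,0,0],[-6,0,0],[-6,0,0],[-6,0,0],[-6,0,0],[-6,0,0]],"fingers":[0,0,0,0,0,0,0,0,0,0]}'
python3 -c "
from h import *
s=monitor.get_state();print(s['joint_pos'].round(3))"
```

```text
time_s: 8.88
tool_pos: [630.4, 68.8, 197.4]
tcp_rot: [-0.044, 3.141, -0.001]
ft_force: [0.5, -0.1, 0.4]
opening: -0.0
grip_force: 0.0
time_s: 9.72
tool_pos: [631.9, 38.3, 197.3]
tcp_rot: [0.036, -2.787, -1.427]
ft_force: [0.6, -0.5, -0.4]
opening: 0.496
grip_force: 0.0
[-0.451  0.63   1.456  0.807  1.606 -2.258]
```

```bash
python3 -m creep '{"slide":[[0,0,0],[0,0,0],[0,0,0],[0,0,0],[0,0,0],[0,0,0],[0,0,0]],"rot":[[-6,0,0],[-6,0,0],[-6,0,0],[-6,0,0],[-6,0,0],[-6,0,0],[0,0,0]],"fingers":[0,0,0,0,0,0,0]}'
python3 - <<'E'
from h import *
s=monitor.get_state();print(s['joint_pos'].round(3));print(s['tool_pos'],Ro.from_rotvec(s['tcp_rot']).as_matrix().round(3))
cv2.imwrite('pics/s4.png',imaging.snapshot('scene')[:,:,::-1])
E
```

```text
time_s: 10.3
tool_pos: [630.7, 39.0, 190.9]
tcp_rot: [0.016, -2.196, -2.21]
ft_force: [-0.4, -0.2, -1.6]
opening: 0.504
grip_force: 0.0
[-0.537  0.943  1.468  1.136  1.94  -2.481]
[630.74766421  39.01089903 190.87399551] [[-1.     0.011 -0.025]
 [-0.025 -0.006  1.   ]
 [ 0.011  1.     0.007]]
```

View pics/s4.png

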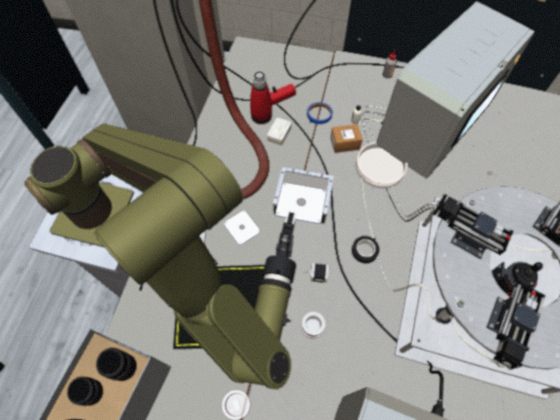

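The arm is now behind the tool. Its wrist body is low and to the right, near (270,350), about 40 px from the red-banded cup at (313,323). I'll identify the kinematics to know wrist clearance before going down.

```bash
cat > kin.py <<'E'
from ik import *
from scipy.optimize import least_squares
D=[([-1.29346,.307559,1.507695,0,1.328416,-.073535],[197.4,-539.5,230.6]),([-.19,.193,1.67,0,1.279,-.541],[490.2,-51.1,231]),
([.254,.496,1.397,0,1.253,-1.345],[634.9,208.2,154.1]),([-.451,.63,1.456,.807,1.606,-2.258],[631.9,38.3,197.3]),([-.537,.943,1.468,1.136,1.94,-2.481],[630.75,39,190.9])]
def fk(q,p):
    off,h,L2,a3,L3,d=p; P=q[1]+q[2]
    w=Ro.from_euler('z',q[0]).apply([L2*np.sin(q[1])+a3*np.cos(P)+L3*np.sin(P),off,h+L2*np.cos(q[1])-a3*np.sin(P)+L3*np.cos(P)])
    R=Ro.from_euler('ZY',[q[0],P])*Ro.from_euler('ZYZ',[q[3],q[4],q[5]+np.pi/2])
    return w,w+R.apply([0,0,d]),R
r=least_squares(lambda p:np.concatenate([fk(q,p)[1]-x for q,x in D]+[[.01*p[3]]]),[40,300,400,0,400,250]); prm=r.x
def ik(R,tcp,q0):
    f=lambda q:np.r_[fk(q,prm)[1]-tcp,300*(fk(q,prm)[2].inv()*R).as_rotvec()]
    lo=np.array([-3.12,-1.05,.14,-1.42,.1,-2.68]);hi=np.array([3.12,2.28,2.33,4.57,2.73,2.68])
    s=least_squares(f,np.clip(q0,lo+.01,hi-.01),bounds=(lo,hi)); return s.x,np.abs(s.fun).max()
E
python3 - <<'E'
from kin import *
print(prm.round(1),np.abs(r.fun).max().round(2))
q0=D[4][0]; print('wrist now',fk(q0,prm)[0].round(0))
def t(n,R,p,q0):
    q,e=ik(R,np.array(p),q0); print(n,q.round(2),'err',e.round(2),'wrist',fk(q,prm)[0].round(0)); return q
for d in (0,10,20):
    for az in (70,80,91.5,100,110):
        t(f'pick az{az} d{d}',tool(az,d,180),[632,118,74],q0)
for x,y,z,d in ((495,-207,45,25),(495,-207,60,35),(495,-207,200,25),(600,60,250,0)):
    for rr in (0,180): t(f'place{rr} {x},{y},{z},{d}',tool(105.6,d,rr),[x,y,z],[-.7,.9,1.5,.7,2.2,.5 if rr==0 else -2.3])
E
```

```text
[ 42.2 192.2 648.3 111.2 416.6 371. ] 1.11
wrist now [ 640. -332.  189.]
pick az70 d0 [-0.49  1.02  1.75  1.35  1.6  -2.68] err 29.23 wrist [ 548. -245.  104.]
pick az80 d0 [-0.47  1.06  1.65  1.26  1.69 -2.68] err 14.85 wrist [ 588. -252.   86.]
pick az91.5 d0 [-0.44  1.09  1.52  1.16  1.8  -2.66] err 0.0 wrist [ 642. -253.   74.]
pick az100 d0 [-0.4   1.12  1.4   1.09  1.9  -2.59] err 0.0 wrist [ 696. -247.   74.]
pick az110 d0 [-0.35  1.15  1.25  1.02  2.02 -2.53] err 0.0 wrist [ 759. -231.   74.]
pick az70 d10 [-0.48  0.92  1.81  1.33  1.45 -2.68] err 15.27 wrist [ 532. -231.  157.]
pick az80 d10 [-0.47  0.96  1.71  1.22  1.54 -2.68] err 3.47 wrist [ 574. -243.  142.]
pick az91.5 d10 [-0.43  0.99  1.55  1.09  1.67 -2.61] err 0.0 wrist [ 642. -247.  138.]
pick az100 d10 [-0.39  1.02  1.42  1.01  1.78 -2.56] err 0.0 wrist [ 695. -242.  138.]
pick az110 d10 [-0.34  1.06  1.28  0.93  1.91 -2.51] err 0.0 wrist [ 757. -225.  138.]
pick az70 d20 [-0.46  0.83  1.87  1.31  1.3  -2.68] err 2.0 wrist [ 517. -210.  204.]
pick az80 d20 [-0.44  0.86  1.74  1.16  1.41 -2.61] err 0.0 wrist [ 571
[... 336 characters left out ...]
 err 0.0 wrist [ 585. -531.  202.]
place180 495,-207,45,25 [-0.78  0.98  1.27  0.49  1.93 -2.68] err 12.4 wrist [ 593. -530.  204.]
place0 495,-207,60,35 [-0.77  0.87  1.34  0.44  1.8   0.43] err 0.0 wrist [ 577. -500.  273.]
place180 495,-207,60,35 [-0.76  0.87  1.34  0.44  1.8  -2.68] err 8.06 wrist [ 582. -498.  275.]
place0 495,-207,200,25 [-0.79  0.8   1.23  0.54  2.12  0.53] err 0.0 wrist [ 585. -531.  357.]
place180 495,-207,200,25 [-0.79  0.8   1.23  0.54  2.12 -2.61] err 0.0 wrist [ 585. -531.  357.]
place0 600,60,250,0 [-0.46  0.89  1.36  1.06  2.12  0.74] err 0.0 wrist [ 700. -297.  250.]
place180 600,60,250,0 [-0.46  0.89  1.36  1.06  2.12 -2.4 ] err 0.0 wrist [ 700. -297.  250.]
```

The fit is good (1 mm): the wrist sits 371 mm behind the TCP. I'll approach nose-down by 8° so the wrist stays at about z=126.

```bash
python3 -m creep '{"slide":[[0,0,0],[0,0,0],[0,-0.0145,0.002],[0,-0.0145,0.002],[0,-0.0145,0.002],[0,-0.0145,0.002],[0,-0.0145,0.002],[0,-0.0145,0.002],[0,-0.0145,0.002],[0,0,0]],"rot":[[4,0,0],[4,0,0],[0,0,0],[0,0,0],[0,0,0],[0,0,0],[0,0,0],[0,0,0],[0,0,0],[0,0,0]],"fingers":[0,0,0,0,0,0,0,0,0,0]}'
python3 - <<'E'
from kin import *
s=monitor.get_state();R=Ro.from_rotvec(s['tcp_rot']);print(s['joint_pos'].round(3),R.as_matrix().round(3))
T=np.array([632,119.5,74.]); print('to approach y=75',R.inv().apply(np.array([632,75,76])-s['tool_pos']).round(1),'to grasp',R.inv().apply(T-s['tool_pos']).round(1))
cv2.imwrite('pics/w5.png',imaging.snapshot('wrist')[:,:,::-1])
E
```

```text
time_s: 11.18
tool_pos: [630.8, 39.5, 90.2]
tcp_rot: [0.025, -2.354, -2.048]
ft_force: [-0.2, -0.1, -0.2]
opening: 0.5
grip_force: 0.0
[-0.532  1.009  1.467  1.035  1.788 -2.57 ] [[-1.     0.002 -0.027]
 [-0.026  0.138  0.99 ]
 [ 0.006  0.99  -0.138]]
to approach y=75 [-2.3 -9.1 37.1] to grasp [-3.4 -5.  81.4]
```

View pics/w5.png

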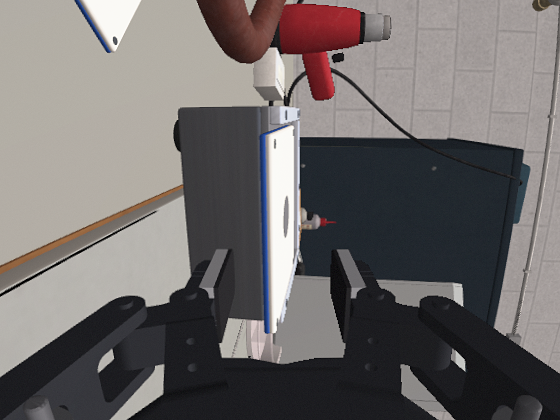

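The plate's white and blue edge is at u≈268, standing proud of the lip and between the open fingers. Image left is down, so the tool needs to go about 5 mm lower while advancing.

```bash
python3 -m creep '{"slide":[[-0.001,-0.004,0.01],[-0.001,-0.004,0.016],[-0.001,0,0.016],[0,0.001,0.016],[0,0.001,0.012],[0,0.001,0.0115],[0,0,0]],"rot":[[0,0,0],[0,0,0],[0,0,0],[0,0,0],[0,0,0],[0,0,0],[0,0,0]],"fingers":[0,0,0,0,0,0,0]}' 40
python3 - <<'E'
from kin import *
s=monitor.get_state();R=Ro.from_rotvec(s['tcp_rot']);print(s['joint_pos'].round(3))
T=np.array([632,119.5,74.]); print('to grasp',R.inv().apply(T-s['tool_pos']).round(1))
a=imaging.snapshot('wrist')[:,:,::-1]; c=imaging.camera_info('top');b=imaging.snapshot('top')[:,:,::-1]
cv2.imwrite('pics/c6.png',np.hstack([cv2.resize(a[130:400,150:420],(400,400)),cv2.resize(b[130:280,200:350],(400,400))]))
E
```

```text
time_s: 11.82
tool_pos: [631.4, 122.5, 78.6]
tcp_rot: [0.034, -2.355, -2.049]
ft_force: [0.4, -0.3, -0.2]
opening: 0.498
grip_force: 0.0
[-0.426  1.008  1.548  1.112  1.697 -2.616]
to grasp [-0.5 -4.9 -2.4]
```

View pics/c6.png

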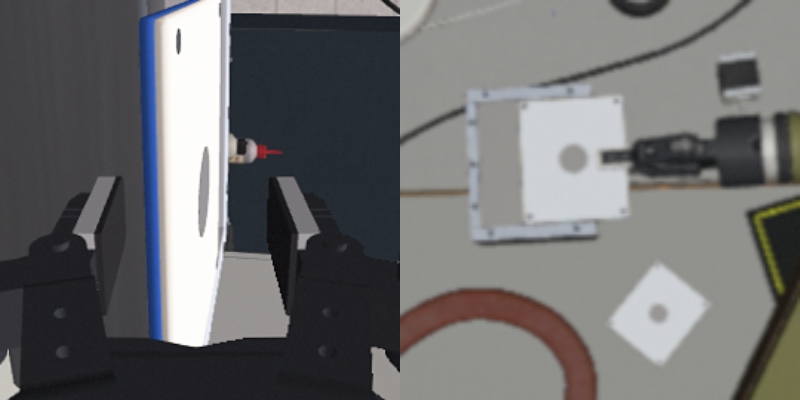

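The fingers straddle the overhang with the tips about 30 mm in. I'll close almost shut, raise a little so the plate tilts to match the tool, then grip.

```bash
python3 -m creep '{"slide":[[0,0,-0.002],[0,0,0],[0,0,0],[0,0,0],[0,0,0],[0,0,0]],"rot":[[0,0,0],[0,0,0],[0,0,0],[0,0,0],[0,0,0],[0,0,0]],"fingers":[-0.3,-0.5,-0.65,-0.65,-0.65,-0.65]}' 40
python3 -m creep '{"slide":[[0,0.002,0],[0,0.002,0],[0,0.002,0],[0,0.001,0],[0,0,0],[0,0,0],[0,0,0],[0,0,0]],"rot":[[0,0,0],[0,0,0],[0,0,0],[0,0,0],[0,0,0],[0,0,0],[0,0,0],[0,0,0]],"fingers":[-0.65,-0.65,-0.65,-0.65,-1,-1,-1,-1]}' 60
```

```text
time_s: 12.42
tool_pos: [632.8, 116.7, 78.1]
tcp_rot: [0.03, -2.359, -2.05]
ft_force: [0.6, -0.5, -0.5]
opening: 0.175
grip_force: 0.6
time_s: 13.08
tool_pos: [632.6, 118.3, 85.6]
tcp_rot: [0.031, -2.357, -2.051]
ft_force: [0.0, -0.7, 1.2]
opening: 0.078
grip_force: 61.4
```

```bash
python3 -m creep '{"slide":[[0,0.003,0],[0,0.005,-0.001],[0,0.01,-0.002],[0,0.015,-0.002],[0,0.015,-0.002],[0,0.015,-0.002],[0,0.02,-0.003],[0,0.02,-0.003],[0,0.015,-0.002],[0,0,0]],"rot":[[0,0,0],[0,0,0],[0,0,0],[0,0,0],[0,0,0],[0,0,0],[0,0,0],[0,0,0],[0,0,0],[0,0,0]],"fingers":[-1,-1,-1,-1,-1,-1,-1,-1,-1,-1]}' 60
python3 - <<'E'
from kin import *
s=monitor.get_state();print(s['joint_pos'].round(3))
a=imaging.snapshot('wrist')[:,:,::-1];b=imaging.snapshot('scene')[:,:,::-1]
cv2.imwrite('pics/c7.png',np.hstack([cv2.resize(a[50:410,100:460],(400,400)),cv2.resize(b[150:400,160:410],(400,400))]))
E
```

```text
time_s: 13.92
tool_pos: [633.1, 117.7, 209.1]
tcp_rot: [0.038, -2.362, -2.052]
ft_force: [1.3, -0.6, -2.1]
opening: 0.078
grip_force: 61.3
[-0.432  0.819  1.541  1.139  1.781 -2.446]
```

View pics/c7.png

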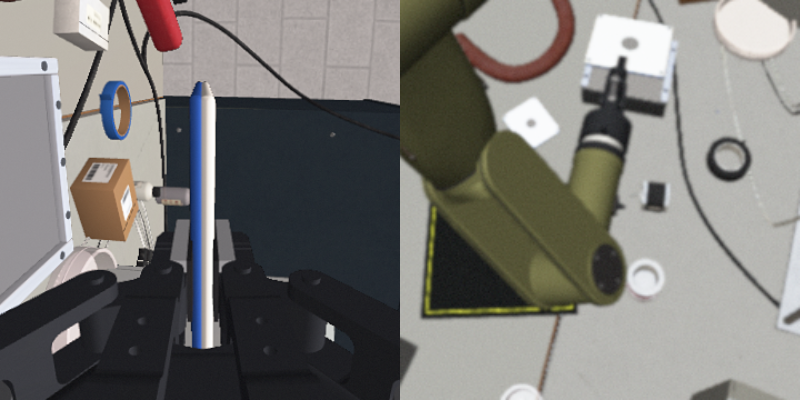

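The plate is held firmly, parallel to the pads and clear of the cradle. Now I'll roll it 180° about the tool axis.

```bash
python3 -m creep '{"slide":[[0,0.01,0],[0,0.01,0],[0,0,0],[0,0,0],[0,0,0],[0,0,0],[0,0,0],[0,0,0],[0,0,0],[0,0,0]],"rot":[[0,0,4],[0,0,6],[0,0,7],[0,0,7],[0,0,7],[0,0,7],[0,0,7],[0,0,7],[0,0,7],[0,0,7]],"fingers":[-1,-1,-1,-1,-1,-1,-1,-1,-1,-1]}'
python3 -m creep '{"slide":[[0,0,0],[0,0,0],[0,0,0],[0,0,0],[0,0,0],[0,0,0],[0,0,0],[0,0,0],[0,0,0],[0,0,0]],"rot":[[0,0,7],[0,0,7],[0,0,7],[0,0,7],[0,0,7],[0,0,7],[0,0,7],[0,0,7],[0,0,7],[0,0,7]],"fingers":[-1,-1,-1,-1,-1,-1,-1,-1,-1,-1]}'
python3 -m creep '{"slide":[[0,0,0],[0,0,0],[0,0,0],[0,0,0],[0,0,0],[0,0,0],[0,0,0],[0,0,0]],"rot":[[0,0,7],[0,0,7],[0,0,7],[0,0,7],[0,0,7],[0,0,6],[0,0,5],[0,0,0]],"fingers":[-1,-1,-1,-1,-1,-1,-1,-1]}'
python3 - <<'E'
from kin import *
s=monitor.get_state();R=Ro.from_rotvec(s['tcp_rot']);print(s['joint_pos'].round(3));print(R.as_matrix().round(3))
# plate centre ~27 ahead of TCP along z, grip off-centre; waypoints
q=s['joint_pos']
for n,p,az,d in (('mid',[600,-40,230],98,15),('above',[498,-210,150],105.6,25),('touch',[498,-210,48],105.6,25)):
    Rt=tool(az,d,0); qq,e=ik(Rt,np.array(p,float),q); print(n,qq.round(2),round(e,2),fk(qq,prm)[0].round(0))
print('rotvec to place (deg, tool)',np.degrees((R.inv()*tool(105.6,25,0)).as_rotvec()).round(1),'slide to (498,-210,220)',R.inv().apply(np.array([498,-210,220])-s['tool_pos']).round(0))
E
```

```text
time_s: 14.85
tool_pos: [632.9, 120.6, 222.6]
tcp_rot: [-1.042, -1.635, -1.397]
ft_force: [-0.7, 0.7, -2.0]
opening: 0.077
grip_force: 61.3
time_s: 15.68
tool_pos: [632.9, 120.6, 222.6]
tcp_rot: [-1.608, -0.666, -0.542]
ft_force: [1.1, 0.6, -2.7]
opening: 0.076
grip_force: 61.3
time_s: 16.35
tool_pos: [632.9, 120.6, 222.7]
tcp_rot: [-1.71, 0.011, 0.049]
ft_force: [0.2, 0.3, -1.4]
opening: 0.078
grip_force: 61.3
[-0.428  0.8    1.54   1.146  1.788  0.762]
[[ 0.999 -0.036 -0.026]
 [ 0.021 -0.14   0.99 ]
 [-0.039 -0.99  -0.139]]
mid [-0.6   0.8   1.33  0.9   2.    0.75] 0.0 [ 650. -395.  326.]
above [-0.79  0.86  1.25  0.52  2.05  0.49] 0.0 [ 588. -534.  307.]
touch [-0.79  0.98  1.27  0.49  1.93  0.42] 0.0 [ 588. -534.  205.]
rotvec to place (deg, tool) [-17.2 -13.2  -6.3] slide to (498,-210,220) [-142.   54. -323.]
```

```bash
python3 -m creep '{"slide":[[-0.006,0.003,-0.013],[-0.0112,0.006,-0.0261],[-0.0112,0.006,-0.0261],[-0.0112,0.006,-0.0261],[-0.0112,0.006,-0.0261],[-0.0112,0.006,-0.0261],[-0.0112,0.006,-0.0261],[-0.0112,0.006,-0.0261],[-0.0112,0.006,-0.0261],[-0.0112,0.006,-0.0261]],"rot":[[0,0,0],[0,0,0],[0,0,0],[0,0,0],[0,0,0],[0,0,0],[0,0,0],[0,0,0],[0,0,0],[0,0,0]],"fingers":[-1,-1,-1,-1,-1,-1,-1,-1,-1,-1]}'
python3 -m creep '{"slide":[[-0.0112,0.006,-0.0261],[-0.0112,0.006,-0.0261],[-0.006,0.003,-0.013],[0,0,0],[0,0,0],[0,0,0],[0,0,0],[0,0,0]],"rot":[[0,0,0],[0,0,0],[0,0,0],[-3,-3.3,-1.3],[-3,-3.3,-1.3],[-3,-3.3,-1.3],[-3,-3.3,-1.3],[0,0,0]],"fingers":[-1,-1,-1,-1,-1,-1,-1,-1]}'
cat > go.py <<'E'
from kin import *
import sys
az,d,x,y,z=map(float,sys.argv[1:6])
s=monitor.get_state();R=Ro.from_rotvec(s['tcp_rot']);print(s['joint_pos'].round(3))
print('rot',np.degrees((R.inv()*tool(az,d,0)).as_rotvec()).round(1),'slide',R.inv().apply(np.array([x,y,z])-s['tool_pos']).round(1), 'slide after rot',tool(az,d,0).inv().apply(np.array([x,y,z])-s['tool_pos']).round(1))
E
python3 go.py 105.6 20 504 -203 100
```

```text
time_s: 17.18
tool_pos: [530.1, -136.9, 205.3]
tcp_rot: [-1.71, 0.007, 0.044]
ft_force: [1.4, -0.2, -2.0]
opening: 0.084
grip_force: 61.3
time_s: 17.85
tool_pos: [505.7, -201.6, 202.5]
tcp_rot: [-1.908, -0.262, 0.179]
ft_force: [0.5, 0.5, -1.7]
opening: 0.082
grip_force: 61.3
[-0.784  0.848  1.204  0.597  2.171  0.556]
rot [ 0.1 -0.1  0.2] slide [-2.4 96.5 34.4] slide after rot [-2.  96.6 34.2]
```

```bash
python3 -m creep '{"slide":[[-0.0005,0.01,0.003],[-0.0005,0.02,0.007],[-0.0005,0.02,0.007],[-0.0005,0.02,0.007],[0,0.02,0.007],[0,0.02,0.007],[0,0.015,0.005],[0,0.005,0.002],[0,0,0]],"rot":[[0,0,0],[0,0,0],[0,0,0],[0,0,0],[0,0,0],[0,0,0],[0,0,0],[0,0,0],[0,0,0]],"fingers":[-1,-1,-1,-1,-1,-1,-1,-1,-1]}'
python3 go.py 105.6 20 504 -203 43
```

```text
time_s: 18.6
tool_pos: [501.2, -204.2, 61.7]
tcp_rot: [-1.9, -0.25, 0.183]
ft_force: [-0.9, -0.2, -2.4]
opening: 0.081
grip_force: 61.3
[-0.793  1.014  1.242  0.535  2.009  0.437]
rot [-0.5 -0.3 -0.4] slide [ 3.1 17.5  6.6] slide after rot [ 3.  17.4  6.7]
```

Lowering gently until contact.

```bash
python3 -m creep '{"slide":[[0.001,0.003,0.001],[0.001,0.003,0.001],[0.001,0.003,0.001],[0,0.002,0.001],[0,0,0]],"rot":[[0,0,0],[0,0,0],[0,0,0],[0,0,0],[0,0,0]],"fingers":[-1,-1,-1,-1,-1]}'
python3 -m creep '{"slide":[[0,0.002,0.001],[0,0.002,0],[0,0,0]],"rot":[[0,0,0],[0,0,0],[0,0,0]],"fingers":[-1,-1,-1]}'
python3 -m creep '{"slide":[[0,0.001,0.0005],[0,0.001,0.0005],[0,0,0]],"rot":[[0,0,0],[0,0,0],[0,0,0]],"fingers":[-1,-1,-1]}'
```

```text
time_s: 19.02
tool_pos: [505.3, -203.7, 52.1]
tcp_rot: [-1.904, -0.254, 0.181]
ft_force: [0.1, -0.5, -2.3]
opening: 0.078
grip_force: 61.3
time_s: 19.27
tool_pos: [505.3, -204.2, 47.7]
tcp_rot: [-1.904, -0.254, 0.181]
ft_force: [-0.4, 1.0, -1.7]
opening: 0.081
grip_force: 61.3
time_s: 19.52
tool_pos: [505.2, -203.9, 45.5]
tcp_rot: [-1.904, -0.254, 0.181]
ft_force: [0.2, 0.1, -1.5]
opening: 0.078
grip_force: 61.3
```

```bash
python3 -m creep '{"slide":[[0,0.001,0.0005],[0,0.001,0.0005],[0,0,0]],"rot":[[0,0,0],[0,0,0],[0,0,0]],"fingers":[-1,-1,-1]}'
python3 -m creep '{"slide":[[0,0.001,0.0005],[0,0,0]],"rot":[[0,0,0],[0,0,0]],"fingers":[-1,-1]}'
python3 -m creep '{"slide":[[0,0.001,0.0005],[0,0,0]],"rot":[[0,0,0],[0,0,0]],"fingers":[-1,-1]}'
```

```text
time_s: 19.77
tool_pos: [505.1, -203.6, 43.4]
tcp_rot: [-1.903, -0.254, 0.181]
ft_force: [-0.8, -0.4, -2.9]
opening: 0.079
grip_force: 61.2
time_s: 19.93
tool_pos: [505.1, -203.6, 42.9]
tcp_rot: [-1.903, -0.254, 0.18]
ft_force: [0.4, -1.6, 1.6]
opening: 0.077
grip_force: 61.5
time_s: 20.1
tool_pos: [505.1, -203.6, 42.3]
tcp_rot: [-1.902, -0.254, 0.18]
ft_force: [1.2, -2.6, 4.8]
opening: 0.077
grip_force: 62.1
```

The leading edge touched at z≈42.5, as predicted, with about 7 N. I'll hold, open slightly so the near edge rests on the lower finger, then withdraw.

```bash
python3 -m creep '{"slide":[[0,0,0],[0,0,0],[0,0,0],[0,0,0],[0,0,0],[0,0,0]],"rot":[[0,0,0],[0,0,0],[0,0,0],[0,0,0],[0,0,0],[0,0,0]],"fingers":[-1,-0.8,-0.7,-0.6,-0.5,-0.5]}'
python3 -m creep '{"slide":[[0,0.0015,-0.008],[0,0.0015,-0.012],[0,0.0015,-0.015],[0,0.0015,-0.015],[0,0,-0.015],[0,0,-0.02],[0,0,-0.025],[0,0,0]],"rot":[[0,0,0],[0,0,0],[0,0,0],[0,0,0],[0,0,0],[0,0,0],[0,0,0],[0,0,0]],"fingers":[-0.5,-0.5,-0.5,-0.5,-0.5,-0.5,-0.5,-0.5]}'
python3 - <<'E'
from h import *
a=imaging.snapshot('top')[:,:,::-1].copy();b=imaging.snapshot('wrist')[:,:,::-1];cv2.imwrite('pics/t9.png',a)
c=imaging.camera_info('top');hsv=cv2.cvtColor(a,cv2.COLOR_BGR2HSV);m=cv2.inRange(hsv,(95,90,60),(130,255,255))
P=big(m,(320,180,440,300));print('blue',rect(ray(c,P,18)),len(P))
cv2.imwrite('pics/c9.png',np.hstack([cv2.resize(b,(400,300)),cv2.resize(a[170:305,290:470],(400,300))]))
E
```

```text
time_s: 20.6
tool_pos: [505.0, -203.1, 40.8]
tcp_rot: [-1.904, -0.254, 0.182]
ft_force: [0.0, 0.4, -1.2]
opening: 0.247
grip_force: 0.5
time_s: 21.27
tool_pos: [533.8, -309.4, 73.9]
tcp_rot: [-1.909, -0.254, 0.176]
ft_force: [1.3, -0.7, -0.1]
opening: 0.25
grip_force: 0.0
blue (array([ 493.6, -178.9]), array([136.1, 116.6]), 14.74) 162
```

View pics/c9.png

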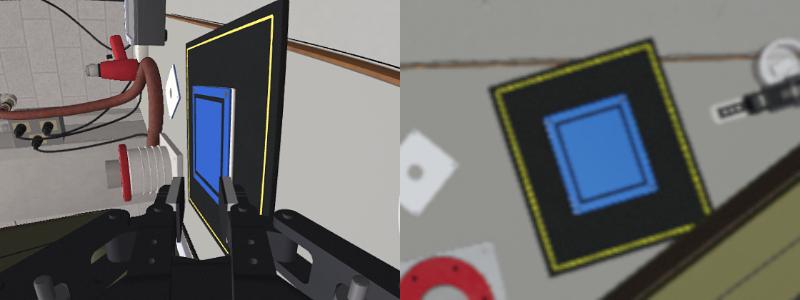

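The plate lies flat, blue gasket side up, about 5 mm from the mat centre and within 1° of square. The gripper is clear of everything. I'll let it settle and hand in.

```bash
python3 -m creep '{"slide":[[0,0,0],[0,0,0],[0,0,0],[0,0,0]],"rot":[[0,0,0],[0,0,0],[0,0,0],[0,0,0]],"fingers":[-0.5,-0.5,-0.5,-0.5]}'
python3 -c "
from bench import workorder
print(workorder.job_done())"
```

```text
time_s: 21.7
tool_pos: [532.7, -304.4, 72.8]
tcp_rot: [-1.903, -0.254, 0.182]
ft_force: [-0.0, 0.4, -0.4]
opening: 0.251
grip_force: 0.0
the job is handed in; nothing more can be done
None
```

The plate lies released on the mat, flat and blue gasket side up, about 5 mm from the mat's centre and within about 1° of square; I handed the job in at about 22 s, and the hand-in gave no verdict.

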